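# Lid the glaze jar and hold the cam clamp at full throw

### The arm

A 6-joint arm with a two-finger parallel gripper is mounted at the origin on the work surface. World frame = base frame: x ahead of the robot, y to its left, z up, the work surface at z = 0. Lengths are in m, angles in rad, forces in N, time in s.
With the tool pointing down it reaches from about 0.35 to 0.85 m from the base axis. Payload 8.1 kg.
Tool frame: the origin (TCP) lies midway between the tips of the shut fingers; the grasp point (between the pads) lies 19 mm behind it; z points along the fingers, y is the direction in which the jaws open and shut (so a half turn about z gives the same grasp; the last joint's range is limited). The gripper opens to 93 mm and grips with 3 to 60 N. Pads are 15 mm wide; open, the fingers measure 128 mm over their backs; the gripper's body (75 mm by 188 mm) begins 65 mm behind the grasp point.
Start: joints at [1.227, 0.13, 1.488, -0, 1.523, -0.085], TCP at [0.154, 0.58, 0.219] pointing down, gripper open.
Joint ranges: [-2.96, 2.96], [-0.89, 2.26], [0.02, 2.5], [-1.34, 4.48], [0, 2.73], [-2.66, 2.66]. Speed limits (rad/s): [2.39, 2.39, 2.79, 3.14, 3.14, 3.14].

### API

Orientations are given as a rotation vector (axis times angle).
In Python, from plant import robot gives the robot as it stands. The module is installed in compiled form; this text tells all that it offers.
- The arm moves only by the shell command python3 -m pendant 'ROWS' [FORCE]. ROWS is JSON, a list of rows, each an object with "translation": the shift along the tool's x, y, z in mm, a list of three; "twist": the turn, a rotation vector about the tool's x, y, z in rad, a list of three; "grip": the opening, from -1 (shut) to 1 (fully open). A call has exactly 10 rows; each row shifts and turns the pose as measured when the row begins, along the tool's axes as they then stand; what a row does not reach is not made up. A row lasts 1/10 s, in which the tool goes at most 50 mm and 8.59 degrees, less where a joint would pass 70% of its speed; a pose out of reach is approached as far as the arm can. A call is refused whole if a number of a shift passes 50 or a number of a turn 0.15, either way. A call with a gripper value outside its range is refused whole. The fingers move at their own pace and stop on an object; FORCE is the grip in N (left out, the last holds). Time passes only in rows, so rows that do not move let the fingers close, or fill a call up. It gives the time, the measured TCP pose, the force and the opening at its end, in the units of the state.
- robot.read_state(): the state, without advancing time (a new reading comes with each control period).
- robot.read_camera(name): name is "side" or "top" or "wrist"; returns (picture, depth): 400x640x3 uint8, red, green, blue; 400x640 float32, m along the optical axis (not along the pixel's ray), 0 where there is no reading.
- robot.camera_info(name): a dict with "vertical_fov" (degrees; the focal length in pixels is half the picture's height over the tangent of half this angle, whatever the lens; pixels are square), "cx", "cy" (the principal point, pixels), "cam_to_world" (4x4, takes a point from camera to world coordinates). Camera axes: x right, y up, looking along -z (the intrinsics and any distortion apply to the point x, -y, -z); pixel columns grow to the right and rows downward; lengths in m; the calibration is good to about 2 mm. A picture is of the moment at which its call begins: read the wrist's pose just before it. camera_info takes no time and is no camera call; for the wrist camera it gives the pose at the moment of the call.
- robot.close_job(): hands the job in, once; it reports no verdict.
The state is a dict: "t": time; "q": joint angles; "dq": joint speeds; "joint_torque": joint torques, N m; "tool_pos": TCP position; "orientation": TCP orientation; "force": force on the tool from outside, world axes, zero at the start; "wrist_torque": the same for the moment, N m; "opening": finger opening in m.
Only numpy, scipy, OpenCV 4.12 (cv2) and the standard library are available. Lean on these libraries where they do the work, as an engineer would, in place of code of your own. Each camera call takes 0.05 s, during which the arm holds its last target. There are 200 camera calls.

### The job

Of the three lids on the bench, pick the one that fits the open glaze jar standing in the cam clamp and set it properly on the jar, leaving the other lids, the wide jar and the cup where they are. Then swing the clamp's lever round to the cam's highest point, where the lever stands square to the long side of the clamp's base board and the cam presses the jar hardest into the V-stop, and not beyond it. Finish while the gripper is still holding the lever there, because it springs back when let go.

Things in the scene. Friction and masses are not known exactly. Their poses are not given: they have to be found in the camera images.
- clamp: cam clamp for jars, fixed to the bench at varying place and yaw: a plywood base board 120 mm (its x) by 215 mm (its y, from -120 to +95), 12 mm thick; a sprung wooden V-stop at its +y end, the cam (eccentric aluminium roller) with its lever on the -y side of the jar. Origin: underside of the board, at the middle of the jar's place, on the bench. z up.
- jar: open brown stoneware jar, 80 mm outside diameter, 85 mm tall, mouth 68 mm inside diameter, standing loose on the clamp's board (12 mm above the bench) between V-stop and cam, with 2 to 6 mm of play on either side along the clamp's y; the cam pushes it up to 8 mm toward the V-stop. Origin: centre of its underside; rim at 85 mm. z up. A lid is seated when its cap rests on the rim, its plug in the mouth: its origin is then 77 mm above the jar's origin.
- v_stop: wooden V-stop, 90 mm wide, its top 58 mm above the bench, that takes the jar's far side. It gives up to 12 mm along the clamp's +y on a spring (2.5 N per mm after 2.5 N). Its frame has the clamp's axes and, unpressed, the clamp's origin.
- cam_lever (a joint): angle of the cam lever about its upright pivot, rad. 0: at rest, against its stop. It grows clockwise seen from above. The highest lift is at 1.3, where the lever points along the clamp's -x (square to the long side of the board); beyond that the cam lets the jar back again, end stop at 2.0. At 0 the lever points 1.3 rad away from the clamp's -x, turned toward -y. A spring drives it back to 0 when let go (about 2 N at the post).
- cam_pivot (a point): the lever's pivot axis, at the clamp's (0, -78) mm, 55 mm above the bench (mid height of the lever's bar).
- grip_post (a point): middle of the grip of the upright round black post at the lever's outer end, 110 mm from the pivot axis; post 20 mm across, standing from 58 to 112 mm above the bench, this point at 90 mm. It moves with the lever.
- lever_handle: the lever's dark steel bar (16 mm wide, 10 mm thick, 50 to 60 mm above the bench) with its post. Origin on the pivot axis at bench height; the lever points along its own -x. Below the bar it carries the cam, a 56 mm free-turning aluminium roller 16 mm off the pivot axis toward its own +y, which presses the jar. z up.
- lid_mid: the fitting, middle-sized brown stoneware lid lying right way up on the bench, knob on top. Cap disc 82 mm across and 6 mm thick; below it a 60 mm plug 8 mm deep; on top, at the centre, an upright round knob 20 mm across and 33 mm tall (grasp it there from above). Total height 47 mm. Origin: centre of the plug's underside (z 0: bench; cap underside at 8 mm, cap top at 14 mm, knob from 14 to 47 mm). Axes: z up.
- lid_wide: a too wide (the wide jar's) brown stoneware lid lying right way up on the bench, knob on top. Cap disc 106 mm across and 6 mm thick; below it a 90 mm plug 8 mm deep; on top, at the centre, an upright round knob 20 mm across and 33 mm tall (grasp it there from above). Total height 47 mm. Origin: centre of the plug's underside (z 0: bench; cap underside at 8 mm, cap top at 14 mm, knob from 14 to 47 mm). Axes: z up. Bystander.
- lid_small: a too small brown stoneware lid lying right way up on the bench, knob on top. Cap disc 58 mm across and 6 mm thick; below it a 42 mm plug 8 mm deep; on top, at the centre, an upright round knob 20 mm across and 33 mm tall (grasp it there from above). Total height 47 mm. Origin: centre of the plug's underside (z 0: bench; cap underside at 8 mm, cap top at 14 mm, knob from 14 to 47 mm). Axes: z up. Bystander.
- wide_jar: bystander: open brown stoneware jar, 104 mm across, 90 mm tall, standing on a flat black kitchen-type scale, 170 by 200 mm, 30 mm high. Origin: centre of its underside.
- cup: bystander: terracotta cup, 68 mm across, 80 mm tall, on the bench. Origin: centre of its underside.
Things that resemble listed ones, but are neither listed nor needed, are in the scene too. What is shaped like the lid_mid but blue is not meant.

How it is judged:
By the outcome, as a careful person would: the job done as asked, in the order asked, and still so for the second after the job is handed in, while the arm keeps its last pose, push and grip.
It also fails if it takes over 61 s, if anything falls off the work surface, if the arm or the gripper's body presses on something with over 40 N, if the wrist force passes 120 N, or if a joint passes its speed limit or range.

## Working session

There is one attempt and no reset: what is moved stays moved. The work goes in short steps, Python scripts to look and compute and a shell command to move; the robot and the scene stay as the last step left them, time stands still between calls to the robot, and variables do not carry over. Pictures are saved under pics/ and viewed, about 8 in all and at most 12, crops included, and the job is handed in when it is done.

```bash
mkdir -p pics; cat > h.py <<'E'
import numpy as np, cv2
from plant import robot
from scipy.spatial.transform import Rotation as R
def K(name):
    i=robot.camera_info(name); f=200/np.tan(np.radians(i["vertical_fov"])/2); return f,i
def pts(name,d,info=None):
    f,i=info or K(name); v,u=np.mgrid[0:400,0:640]
    p=np.stack([(u-i["cx"])/f*d,-(v-i["cy"])/f*d,-d],-1); T=np.array(i["cam_to_world"])
    return p@T[:3,:3].T+T[:3,3]
def ray(name,u,v,z,info=None):
    f,i=info or K(name); T=np.array(i["cam_to_world"])
    d=T[:3,:3]@np.array([(u-i["cx"])/f,-(v-i["cy"])/f,-1]); return T[:3,3]+d*(z-T[2,3])/d[2]
E
python3 - <<'E'
from h import *
for n in("side","top","wrist"):
    i=K(n); print(n,i[0],{k:(np.round(v,3).tolist() if k=="cam_to_world" else v) for k,v in i[1].items()})
    p,d=robot.read_camera(n); cv2.imwrite(f"pics/{n}0.png",p[:,:,::-1]); np.save(f"{n}0.npy",d); print((d>0).mean())
print(robot.read_state())
E
```

```text
side 477.45320913389907 {'vertical_fov': 45.45656848306851, 'cx': 324.7079211710517, 'cy': 191.32371477062705, 'cam_to_world': [[-0.961, 0.204, -0.187, 0.286], [-0.277, -0.717, 0.639, 0.992], [-0.004, 0.666, 0.746, 1.277], [0.0, 0.0, 0.0, 1.0]]}
0.99598046875
top 382.7298424773142 {'vertical_fov': 55.17969931208687, 'cx': 317.0964184239957, 'cy': 203.08259482443648, 'cam_to_world': [[-0.026, 0.983, -0.18, 0.413], [-1.0, -0.026, 0.004, -0.047], [-0.001, 0.18, 0.984, 1.203], [0.0, 0.0, 0.0, 1.0]]}
0.9961640625
wrist 277.53251754112864 {'vertical_fov': 71.55577892146624, 'cx': 316.8100771216641, 'cy': 194.03900531453172, 'cam_to_world': [[0.256, -0.924, -0.284, 0.074], [0.967, 0.245, 0.077, 0.6], [-0.002, -0.294, 0.956, 0.384], [0.0, 0.0, 0.0, 1.0]]}
0.9961328125
{'t': 0.15, 'q': array([ 1.22659722e+00,  1.30938477e-01,  1.48905429e+00, -1.21596757e-06,
        1.52303264e+00, -8.54064953e-02]), 'dq': array([-0.00116338, -0.00148349, -0.00321668, -0.00028072,  0.00098326,
       -0.00029324]), 'joint_torque': array([ 7.16543909e-04, -5.60478330e+01, -4.92335129e+01,  7.68615771e-02,
        3.07126064e-02, -1.12870686e-05]), 'tool_pos': array([0.15337561, 0.57959162, 0.21784402]), 'orientation': array([-4.05337600e-01, -3.11502643e+00,  2.19903554e-03]), 'force': array([-0.12708661,  0.46392956, -0.32044999]), 'wrist_torque': array([-0.016608  , -0.01516363, -0.00577302]), 'opening': 0.09338125244254705}
```

View pics/top0.png

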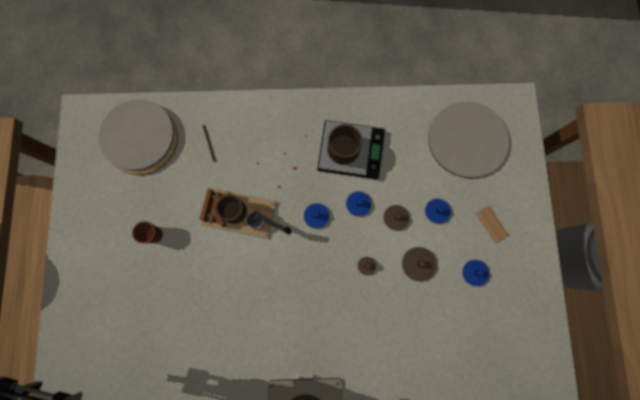

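View pics/side0.png

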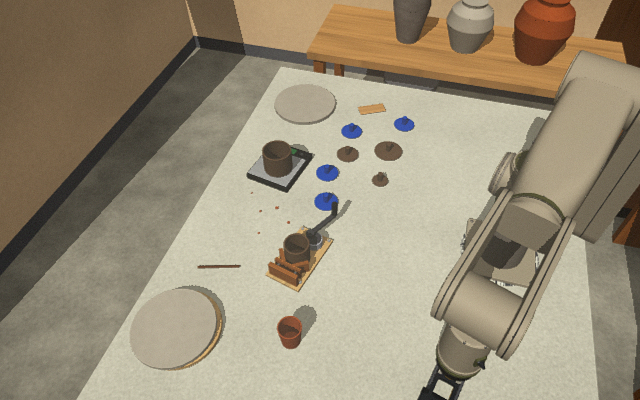

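Top view: three brown lids at (397,218), (367,266) and (420,264). The blue ones are decoys. The clamp with the jar is at (238,212) and the post at (289,231). Next I'll measure in both views.

```bash
python3 - <<'E'
from h import *
for n in("top","side"):
    im=cv2.imread(f"pics/{n}0.png"); d=np.load(f"{n}0.npy"); P=pts(n,d)
    print(n,"bench z", np.median(P[(abs(P[:,:,0]-.5)<.25)&(abs(P[:,:,1])<.4)&(abs(P[:,:,2])<.03)][:,2]))
    b,g,r=[im[:,:,k].astype(int) for k in range(3)]
    box=(P[:,:,0]>.25)&(P[:,:,0]<.75)&(P[:,:,1]>-.4)&(P[:,:,1]<-.02)
    m=box&(P[:,:,2]>.007)&(P[:,:,2]<.06)&(b<r+10)
    nl,L,st,c=cv2.connectedComponentsWithStats(m.astype(np.uint8))
    for k in range(1,nl):
        if st[k,4]<60: continue
        Q=P[L==k]; cap=Q[(Q[:,2]<.022)]; 
        (x,y),rad=cv2.minEnclosingCircle(cap[:,:2].astype(np.float32)); kn=Q[Q[:,2]>.04]
        print("lid",c[k].round(),st[k,4],"cap",round(x,4),round(y,4),"dia",round(2*rad,4),"knob",kn[:,:2].mean(0).round(4) if len(kn) else None,len(kn), Q[:,2].max().round(3))
    # jar rim
    box=(P[:,:,0]>.3)&(P[:,:,0]<.75)&(P[:,:,1]>.02)&(P[:,:,1]<.33)
    for lo,hi,s in((.088,.106,"rim"),(.1,.125,"posttop"),(.045,.066,"vstop/lever")):
        m=box&(P[:,:,2]>lo)&(P[:,:,2]<hi)
        nl,L,st,c=cv2.connectedComponentsWithStats(m.astype(np.uint8))
        for k in range(1,nl):
            if st[k,4]<8: continue
            Q=P[L==k]; (x,y),rad=cv2.minEnclosingCircle(Q[:,:2].astype(np.float32))
            print(s,c[k].round(),st[k,4],"circ",round(x,4),round(y,4),round(2*rad,4),"mean",Q.mean(0).round(4))
    # board
    m=(box&(P[:,:,2]>.007)&(P[:,:,2]<.017)).astype(np.uint8)
    Q=P[m>0]; print("board",cv2.minAreaRect(Q[:,:2].astype(np.float32)))
    cv2.imwrite(f"pics/{n}c.png",cv2.resize(im[170:300,180:460] if n=="top" else im[110:310,240:420],None,fx=2.8 ,fy=2.8,interpolation=cv2.INTER_CUBIC))
E
```

```text
top bench z 0.0006536657525765266
lid [353. 170.] 710 cap 0.7308 -0.156 dia 0.1977 knob [ 0.7474 -0.1385] 20 0.06
lid [396. 218.] 527 cap 0.5782 -0.2986 dia 0.0818 knob [ 0.5777 -0.2986] 34 0.051
lid [418. 264.] 879 cap 0.431 -0.3618 dia 0.1101 knob [ 0.4327 -0.3593] 37 0.049
lid [367. 266.] 278 cap 0.4312 -0.1989 dia 0.0579 knob [ 0.431  -0.1985] 33 0.05
rim [229. 208.] 196 circ 0.6094 0.2078 0.0808 mean [0.6088 0.2081 0.0962]
posttop [287. 230.] 40 circ 0.5374 0.0362 0.0194 mean [0.5369 0.0358 0.1116]
vstop/lever [211. 208.] 374 circ 0.6178 0.2603 0.1199 mean [0.6166 0.2709 0.0584]
vstop/lever [228. 193.] 15 circ 0.6566 0.2212 0.0218 mean [0.6599 0.2194 0.0586]
vstop/lever [225. 204.] 51 circ 0.6138 0.2133 0.0666 mean [0.6262 0.2283 0.0562]
vstop/lever [240. 217.] 36 circ 0.5939 0.1904 0.0643 mean [0.5869 0.1818 0.0558]
vstop/lever [261. 221.] 373 circ 0.5636 0.1065 0.1253 mean [0.5717 0.1183 0.0556]
board ((0.5220425128936768, 0.17490428686141968), (0.3026760220527649, 0.44044339656829834), 89.82463836669922)
side bench z 0.0012048704782352537
lid [387. 151.] 408 cap 0.4316 -0.362
[... 166 characters left out ...]
ia 0.2242 knob [ 0.7464 -0.1277] 20 0.06
lid [379. 180.] 165 cap 0.4297 -0.1968 dia 0.0608 knob [ 0.4282 -0.1949] 21 0.053
rim [334. 208.] 21 circ 0.5364 0.0391 0.0199 mean [0.5351 0.0426 0.0967]
rim [296. 244.] 203 circ 0.607 0.2076 0.0842 mean [0.6079 0.208  0.0958]
posttop [334. 205.] 37 circ 0.5355 0.0366 0.0238 mean [0.5352 0.0388 0.1103]
vstop/lever [318. 231.] 301 circ 0.5487 0.1043 0.1352 mean [0.5672 0.1134 0.0558]
vstop/lever [296. 244.] 80 circ 0.6139 0.194 0.0626 mean [0.6198 0.1812 0.0553]
vstop/lever [288. 265.] 559 circ 0.6158 0.2502 0.1332 mean [0.6158 0.2636 0.0571]
board ((0.5251222848892212, 0.1772741824388504), (0.4486728310585022, 0.301922470331192), 0.22355203330516815)
```

View pics/topc.png

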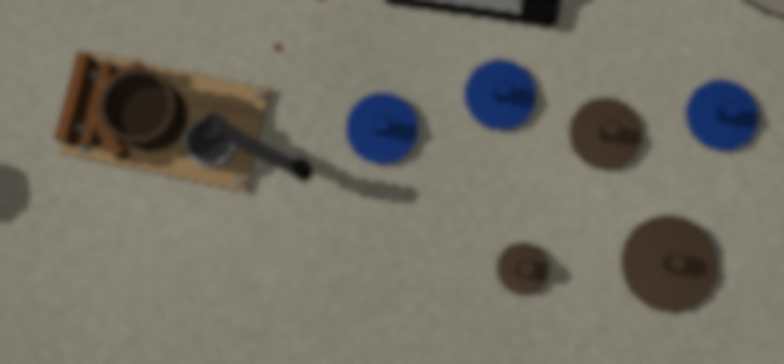

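Lid check: brown lids are small at crop (523,268), 58 mm across; wide at (670,263), about 110 mm; and mid at (607,133), 82 mm. The mid one at world (0.577,-0.298) matches the description, and the blue decoys are excluded by colour. I'll travel toward it by way of the clamp so I can take a close wrist view.

```bash
python3 -m pendant '[{"translation":[-38,-29.7,0],"twist":[0,0,0],"grip":0.1},{"translation":[-38,-29.7,0],"twist":[0,0,0],"grip":0.1},{"translation":[-38,-29.7,0],"twist":[0,0,0],"grip":0.1},{"translation":[-38,-29.7,0],"twist":[0,0,0],"grip":0.1},{"translation":[-38,-29.7,0],"twist":[0,0,0],"grip":0.1},{"translation":[-38,-29.7,0],"twist":[0,0,0],"grip":0.1},{"translation":[-38,-29.7,0],"twist":[0,0,0],"grip":0.1},{"translation":[-38,-29.7,0],"twist":[0,0,0],"grip":0.1},{"translation":[-38,-29.7,0],"twist":[0,0,0],"grip":0.1},{"translation":[0,0,0],"twist":[0,0,0],"grip":0.1}]' 20
python3 - <<'E'
from h import *
s=robot.read_state(); print(s["t"],s["q"].round(3),s["tool_pos"],s["orientation"])
inf=K("wrist"); p,d=robot.read_camera("wrist"); cv2.imwrite("pics/w1.png",p[:,:,::-1]); np.save("w1.npy",pts("wrist",d,inf))
E
```

```text
t: 1.15
tool_pos: [0.4222, 0.2203, 0.214]
orientation: [-0.397, -3.115, 0.01]
force: [-0.5, 0.7, -0.6]
opening: 0.0509
1.15 [ 0.377 -0.203  1.822 -0.005  1.527 -0.94 ] [0.42218486 0.22028764 0.21397466] [-0.39723855 -3.11469163  0.00969119]
```

View pics/w1.png

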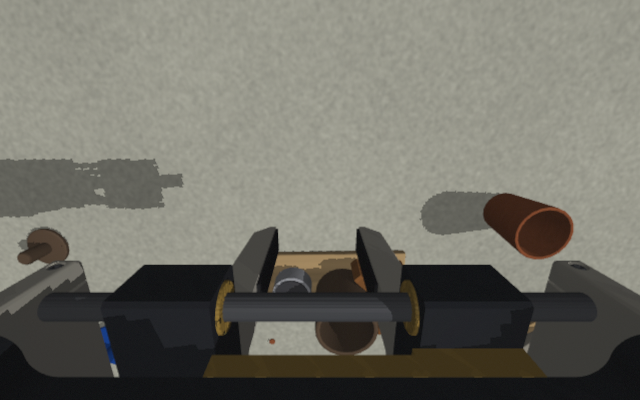

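The wrist view shows the clamp at (300,290) mostly hidden behind the gripper, so I'll rely on the top and side views. Continuing to the lid.

```bash
python3 -m pendant '[{"translation":[-26,-42,0],"twist":[0,0,0],"grip":0.1},{"translation":[-26,-42,0],"twist":[0,0,0],"grip":0.1},{"translation":[-26,-42,0],"twist":[0,0,0],"grip":0.1},{"translation":[-26,-42,0],"twist":[0,0,0],"grip":0.1},{"translation":[-26,-42,0],"twist":[0,0,0],"grip":0.1},{"translation":[-26,-42,0],"twist":[0,0,0],"grip":0.1},{"translation":[-26,-42,0],"twist":[0,0,0],"grip":0.1},{"translation":[-26,-42,0],"twist":[0,0,0],"grip":0.1},{"translation":[-26,-42,0],"twist":[0,0,0],"grip":0.1},{"translation":[0,0,0],"twist":[0,0,0],"grip":0.1}]' 20
cat >> h.py <<'E'
def to(x,y,z):
    s=robot.read_state(); M=R.from_rotvec(s["orientation"]).as_matrix(); t=np.array([x,y,z])
    print("t",s["t"],"pos",s["tool_pos"].round(4),"F",s["force"].round(1),"open",round(s["opening"],4),"q6",s["q"][5].round(2))
    print("tool-shift mm",(1e3*M.T@(t-s["tool_pos"])).round(1))
    a=np.cross(M[:,2],[0,0,-1]); print("tilt twist(tool)",(M.T@a).round(3),"yaw of tool y",np.arctan2(M[1,1],M[0,1]).round(3))
E
python3 - <<'E'
from h import *
to(.577,-.298,.1)
# board
for n in("top","side"):
    im=cv2.imread(f"pics/{n}0.png"); P=pts(n,np.load(f"{n}0.npy"))
    hsv=cv2.cvtColor(im,cv2.COLOR_BGR2HSV)
    m=((P[:,:,0]>.45)&(P[:,:,0]<.75)&(P[:,:,1]>.08)&(P[:,:,1]<.36)&(hsv[:,:,1]>75)&(abs(P[:,:,2]-.012)<.005))
    Q=P[m][:,:2]; r=cv2.minAreaRect(Q.astype(np.float32)); print(n,m.sum(),r)
    q=cv2.boxPoints(r); print(q.round(4).tolist())
E
```

```text
t: 2.2
tool_pos: [0.558, -0.1976, 0.211]
orientation: [-0.363, -3.114, -0.003]
force: [-0.4, 1.1, 0.6]
opening: 0.0511
t 2.2 pos [ 0.558  -0.1976  0.211 ] F [-0.4  1.1  0.6] open 0.0511 q6 -1.77
tool-shift mm [-42.3 -93.5 110.7]
tilt twist(tool) [ 0.001 -0.006 -0.   ] yaw of tool y 1.338
top 1009 ((0.6068080067634583, 0.19487321376800537), (0.21281097829341888, 0.11851385980844498), 76.51626586914062)
[[0.524399995803833, 0.10520000010728836], [0.6395999789237976, 0.07760000228881836], [0.6891999840736389, 0.28450000286102295], [0.5740000009536743, 0.31220000982284546]]
side 554 ((0.6039113402366638, 0.19594496488571167), (0.21862010657787323, 0.12111596763134003), 76.65727233886719)
[[0.5198000073432922, 0.10360000282526016], [0.6376000046730042, 0.07559999823570251], [0.6880999803543091, 0.2883000075817108], [0.5702000260353088, 0.31630000472068787]]
```

```bash
python3 -m pendant '[{"translation":[-16,-35,0],"twist":[0,0,0],"grip":0.1},{"translation":[-16,-35,0],"twist":[0,-0.006,0],"grip":0.1},{"translation":[-10,-23,20],"twist":[0,0,0],"grip":0.1},{"translation":[0,0,40],"twist":[0,0,0],"grip":0.1},{"translation":[0,0,40],"twist":[0,0,0],"grip":0.1},{"translation":[0,0,20],"twist":[0,0,0],"grip":0.1},{"translation":[0,0,10],"twist":[0,0,0],"grip":0.1},{"translation":[0,0,0],"twist":[0,0,0],"grip":0.1},{"translation":[0,0,0],"twist":[0,0,0],"grip":0.1},{"translation":[0,0,0],"twist":[0,0,0],"grip":0.1}]' 20
python3 - <<'E'
from h import *
to(.577,-.298,.021)
E
```

```text
t: 3.2
tool_pos: [0.5856, -0.2834, 0.0773]
orientation: [0.344, 3.122, 0.011]
force: [1.2, -0.8, 0.4]
opening: 0.051
t 3.2 pos [ 0.5856 -0.2834  0.0773] F [ 1.2 -0.8  0.4] open 0.051 q6 -1.89
tool-shift mm [  5.2 -16.5  56.2]
tilt twist(tool) [ 0.007  0.    -0.   ] yaw of tool y 1.351
```

```bash
python3 -m pendant '[{"translation":[5,-16,0],"twist":[0.007,0,0],"grip":0.1},{"translation":[0,0,0],"twist":[0,0,0],"grip":0.1},{"translation":[0,0,0],"twist":[0,0,0],"grip":0.1},{"translation":[0,0,15],"twist":[0,0,0],"grip":0.1},{"translation":[0,0,0],"twist":[0,0,0],"grip":0.1},{"translation":[0,0,0],"twist":[0,0,0],"grip":0.1},{"translation":[0,0,0],"twist":[0,0,0],"grip":0.1},{"translation":[0,0,0],"twist":[0,0,0],"grip":0.1},{"translation":[0,0,0],"twist":[0,0,0],"grip":0.1},{"translation":[0,0,0],"twist":[0,0,0],"grip":0.1}]' 20
python3 - <<'E'
from h import *
to(.577,-.298,.021)
E
```

```text
t: 4.2
tool_pos: [0.5788, -0.301, 0.0654]
orientation: [0.345, 3.116, -0.005]
force: [0.2, -1.0, 0.1]
opening: 0.0508
t 4.2 pos [ 0.5788 -0.301   0.0654] F [ 0.2 -1.   0.1] open 0.0508 q6 -1.91
tool-shift mm [ 2.7  2.7 44.4]
tilt twist(tool) [-0.003  0.007 -0.   ] yaw of tool y 1.35
```

```bash
python3 -m pendant '[{"translation":[2.5,2.5,10],"twist":[0,0.004,0],"grip":0.1},{"translation":[0,0,12],"twist":[0,0,0],"grip":0.1},{"translation":[0,0,12],"twist":[0,0,0],"grip":0.1},{"translation":[0,0,8],"twist":[0,0,0],"grip":0.1},{"translation":[0,0,0],"twist":[0,0,0],"grip":0.1},{"translation":[0,0,0],"twist":[0,0,0],"grip":0.1},{"translation":[0,0,0],"twist":[0,0,0],"grip":0.1},{"translation":[0,0,0],"twist":[0,0,0],"grip":0.1},{"translation":[0,0,0],"twist":[0,0,0],"grip":0.1},{"translation":[0,0,0],"twist":[0,0,0],"grip":0.1}]' 20
python3 - <<'E'
from h import *
to(.577,-.298,.021)
E
```

```text
t: 5.2
tool_pos: [0.5767, -0.2977, 0.0193]
orientation: [0.345, 3.121, -0.004]
force: [-0.5, 0.3, 0.9]
opening: 0.0511
t 5.2 pos [ 0.5767 -0.2977  0.0193] F [-0.5  0.3  0.9] open 0.0511 q6 -1.9
tool-shift mm [-0.4 -0.2 -1.7]
tilt twist(tool) [-0.003  0.002 -0.   ] yaw of tool y 1.351
```

Good. Close on the knob and lift.

```bash
python3 -m pendant '[{"translation":[0,0,-1],"twist":[0,0,0],"grip":-1},{"translation":[0,0,0],"twist":[0,0,0],"grip":-1},{"translation":[0,0,0],"twist":[0,0,0],"grip":-1},{"translation":[0,0,0],"twist":[0,0,0],"grip":-1},{"translation":[0,0,0],"twist":[0,0,0],"grip":-1},{"translation":[0,0,-10],"twist":[0,0,0],"grip":-1},{"translation":[0,0,-30],"twist":[0,0,0],"grip":-1},{"translation":[0,0,-40],"twist":[0,0,0],"grip":-1},{"translation":[0,0,-40],"twist":[0,0,0],"grip":-1},{"translation":[0,0,0],"twist":[0,0,0],"grip":-1}]' 30
python3 - <<'E'
from h import *
to(.6084,.2078,.2)
p,d=robot.read_camera("side");cv2.imwrite("pics/s2.png",cv2.resize(p[60:320,240:500,::-1],None,fx=2.2,fy=2.2))
E
```

```text
t: 6.2
tool_pos: [0.5747, -0.2963, 0.1445]
orientation: [-0.345, -3.119, 0.001]
force: [1.0, -0.9, -0.6]
opening: 0.0187
t 6.2 pos [ 0.5747 -0.2963  0.1445] F [ 1.  -0.9 -0.6] open 0.0187 q6 -1.9
tool-shift mm [ 77.5 499.2 -55.7]
tilt twist(tool) [-0.001 -0.003  0.   ] yaw of tool y 1.35
```

View pics/s2.png

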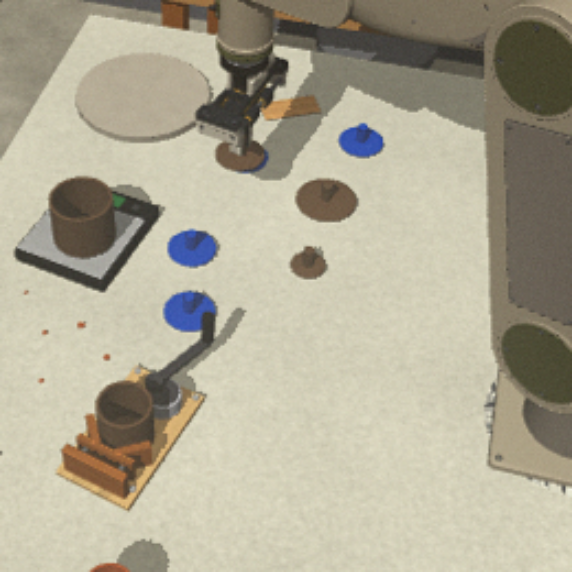

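The lid is held, at (240,155). Carrying it to the jar.

```bash
python3 -m pendant '[{"translation":[0,10,-40],"twist":[0,0,0],"grip":-1},{"translation":[8,45,-12],"twist":[0,0,0],"grip":-1},{"translation":[8,49,0],"twist":[0,0,0],"grip":-1},{"translation":[8,49,0],"twist":[0,0,0],"grip":-1},{"translation":[8,49,0],"twist":[0,0,0],"grip":-1},{"translation":[8,49,0],"twist":[0,0,0],"grip":-1},{"translation":[8,49,0],"twist":[0,0,0],"grip":-1},{"translation":[8,49,0],"twist":[0,0,0],"grip":-1},{"translation":[8,45,0],"twist":[0,0,0],"grip":-1},{"translation":[5,25,0],"twist":[0,0,0],"grip":-1}]' 30
python3 - <<'E'
from h import *
to(.6084,.2078,.16)
E
```

```text
t: 7.25
tool_pos: [0.5911, 0.135, 0.1825]
orientation: [-0.357, -3.095, -0.003]
force: [0.6, -0.2, -1.7]
opening: 0.0187
t 7.25 pos [0.5911 0.135  0.1825] F [ 0.6 -0.2 -1.7] open 0.0187 q6 -1.21
tool-shift mm [-0.9 74.8 22.4]
tilt twist(tool) [-0.001 -0.026  0.   ] yaw of tool y 1.341
```

```bash
python3 -m pendant '[{"translation":[0,30,0],"twist":[0,-0.013,0],"grip":-1},{"translation":[0,25,0],"twist":[0,-0.01,0],"grip":-1},{"translation":[0,12,0],"twist":[0,0,0],"grip":-1},{"translation":[0,0,0],"twist":[0,0,0],"grip":-1},{"translation":[0,0,0],"twist":[0,0,0],"grip":-1},{"translation":[0,0,0],"twist":[0,0,0],"grip":-1},{"translation":[0,0,0],"twist":[0,0,0],"grip":-1},{"translation":[0,0,0],"twist":[0,0,0],"grip":-1},{"translation":[0,0,0],"twist":[0,0,0],"grip":-1},{"translation":[0,0,0],"twist":[0,0,0],"grip":-1}]' 30
python3 - <<'E'
from h import *
to(.6084,.2078,.16)
for n in("side","top"):
    p,d=robot.read_camera(n);cv2.imwrite(f"pics/{n}3.png",cv2.resize(p[:,:,::-1] if n=="top" else p[150:320,200:400,::-1],None,fx=1 if n=="top" else 3,fy=1 if n=="top" else 3))
    P=pts(n,d); im=p.astype(int)
    m=(np.hypot(P[:,:,0]-.605,P[:,:,1]-.205)<.06)
    for lo,hi,s in((.168,.184,"cap?"),(.184,.2,"cap?"),(.09,.105,"rim")):
        Q=P[m&(P[:,:,2]>lo)&(P[:,:,2]<hi)]
        if len(Q)>5:(x,y),r=cv2.minEnclosingCircle(Q[:,:2].astype(np.float32));print(n,s,len(Q),round(x,4),round(y,4),round(2*r,4),Q[:,2].mean().round(4))
E
```

```text
t: 8.25
tool_pos: [0.6017, 0.201, 0.1741]
orientation: [-0.357, -3.106, 0.009]
force: [0.2, -0.7, -1.2]
opening: 0.0187
t 8.25 pos [0.6017 0.201  0.1741] F [ 0.2 -0.7 -1.2] open 0.0187 q6 -1.1
tool-shift mm [-5.2  8.3 13.9]
tilt twist(tool) [-0.008 -0.015  0.   ] yaw of tool y 1.342
side cap? 131 0.5974 0.2013 0.0808 0.1709
side cap? 41 0.5988 0.2006 0.0488 0.1927
side rim 133 0.609 0.2097 0.0827 0.0959
top cap? 29 0.5908 0.1795 0.0564 0.1691
top rim 18 0.5769 0.1942 0.0305 0.0957
```

View pics/side3.png

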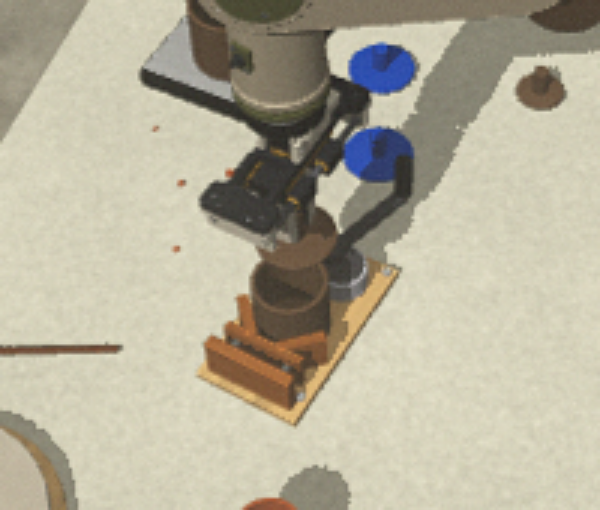

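The lid hangs over the jar slightly off-centre, at crop (300,240). Correcting the position and levelling.

```bash
python3 -m pendant '[{"translation":[-6,8.6,-5],"twist":[-0.006,-0.012,0],"grip":-1},{"translation":[0,0,0],"twist":[0,0,0],"grip":-1},{"translation":[0,0,0],"twist":[0,0,0],"grip":-1},{"translation":[0,0,0],"twist":[0,0,0],"grip":-1},{"translation":[0,0,0],"twist":[0,0,0],"grip":-1},{"translation":[0,0,0],"twist":[0,0,0],"grip":-1},{"translation":[0,0,0],"twist":[0,0,0],"grip":-1},{"translation":[0,0,0],"twist":[0,0,0],"grip":-1},{"translation":[0,0,0],"twist":[0,0,0],"grip":-1},{"translation":[0,0,0],"twist":[0,0,0],"grip":-1}]' 30
python3 - <<'E'
from h import *
to(.6095,.208,.125)
n="side"
p,d=robot.read_camera(n)
P=pts(n,d)
m=(np.hypot(P[:,:,0]-.605,P[:,:,1]-.205)<.06)
for lo,hi,s in((.163,.184,"cap?"),(.09,.105,"rim")):
    M=m&(P[:,:,2]>lo)&(P[:,:,2]<hi);Q=P[M]
    (x,y),r=cv2.minEnclosingCircle(Q[:,:2].astype(np.float32));print(n,s,len(Q),round(x,4),round(y,4),round(2*r,4),Q[:,2].mean().round(4),Q[:,:2].min(0),Q[:,:2].max(0))
E
```

```text
t: 9.35
tool_pos: [0.6102, 0.2092, 0.1795]
orientation: [-0.357, -3.12, 0.001]
force: [-0.1, 0.9, -1.5]
opening: 0.0186
t 9.35 pos [0.6102 0.2092 0.1795] F [-0.1  0.9 -1.5] open 0.0186 q6 -1.09
tool-shift mm [ 0.4 -1.3 54.5]
tilt twist(tool) [-0.001 -0.001  0.   ] yaw of tool y 1.343
side cap? 288 0.6082 0.2082 0.0832 0.1726 [0.56829644 0.16796384] [0.64177994 0.24965754]
side rim 123 0.6077 0.2089 0.0815 0.0963 [0.56850242 0.1720895 ] [0.64794483 0.24751297]
```

```bash
python3 -m pendant '[{"translation":[0,-0.5,15],"twist":[0,0,0],"grip":-1},{"translation":[0,0,15],"twist":[0,0,0],"grip":-1},{"translation":[0,0,15],"twist":[0,0,0],"grip":-1},{"translation":[0,0,8],"twist":[0,0,0],"grip":-1},{"translation":[0,0,0],"twist":[0,0,0],"grip":-1},{"translation":[0,0,0],"twist":[0,0,0],"grip":-1},{"translation":[0,0,0],"twist":[0,0,0],"grip":-1},{"translation":[0,0,0],"twist":[0,0,0],"grip":-1},{"translation":[0,0,0],"twist":[0,0,0],"grip":-1},{"translation":[0,0,0],"twist":[0,0,0],"grip":-1}]' 30
python3 - <<'E'
from h import *
to(.6095,.208,.1085)
E
```

```text
t: 10.4
tool_pos: [0.6095, 0.2085, 0.1208]
orientation: [-0.357, -3.118, 0.002]
force: [0.2, -0.5, -1.4]
opening: 0.0191
t 10.4 pos [0.6095 0.2085 0.1208] F [ 0.2 -0.5 -1.4] open 0.0191 q6 -1.09
tool-shift mm [-0.1 -0.5 12.3]
tilt twist(tool) [-0.002 -0.003 -0.   ] yaw of tool y 1.343
```

```bash
python3 -m pendant '[{"translation":[0,-0.5,3],"twist":[0,0,0],"grip":-1},{"translation":[0,0,3],"twist":[0,0,0],"grip":-1},{"translation":[0,0,2],"twist":[0,0,0],"grip":-1},{"translation":[0,0,2],"twist":[0,0,0],"grip":-1},{"translation":[0,0,1],"twist":[0,0,0],"grip":-1},{"translation":[0,0,0],"twist":[0,0,0],"grip":-1},{"translation":[0,0,0],"twist":[0,0,0],"grip":-1},{"translation":[0,0,0],"twist":[0,0,0],"grip":-1},{"translation":[0,0,0],"twist":[0,0,0],"grip":-1},{"translation":[0,0,0],"twist":[0,0,0],"grip":-1}]' 30
python3 - <<'E'
from h import *
to(.6095,.208,.1085)
E
```

```text
t: 11.4
tool_pos: [0.6101, 0.2082, 0.1105]
orientation: [-0.357, -3.12, 0.001]
force: [-1.2, 1.1, 0.2]
opening: 0.0189
t 11.4 pos [0.6101 0.2082 0.1105] F [-1.2  1.1  0.2] open 0.0189 q6 -1.09
tool-shift mm [ 0.5 -0.3  2. ]
tilt twist(tool) [-0.001 -0.001  0.   ] yaw of tool y 1.343
```

```bash
python3 -m pendant '[{"translation":[0,0,1],"twist":[0,0,0],"grip":-1},{"translation":[0,0,1],"twist":[0,0,0],"grip":-1},{"translation":[0,0,1],"twist":[0,0,0],"grip":-1},{"translation":[0,0,0],"twist":[0,0,0],"grip":-1},{"translation":[0,0,0],"twist":[0,0,0],"grip":-1},{"translation":[0,0,0],"twist":[0,0,0],"grip":-1},{"translation":[0,0,0],"twist":[0,0,0],"grip":-1},{"translation":[0,0,0],"twist":[0,0,0],"grip":-1},{"translation":[0,0,0],"twist":[0,0,0],"grip":-1},{"translation":[0,0,0],"twist":[0,0,0],"grip":-1}]' 30
python3 - <<'E'
from h import *
to(.6095,.208,.1085)
E
```

```text
t: 12.4
tool_pos: [0.611, 0.2084, 0.1104]
orientation: [0.357, 3.12, 0.0]
force: [-0.1, 0.5, 0.4]
opening: 0.0189
t 12.4 pos [0.611  0.2084 0.1104] F [-0.1  0.5  0.4] open 0.0189 q6 -1.09
tool-shift mm [ 1.4 -0.7  1.9]
tilt twist(tool) [ 0.     0.002 -0.   ] yaw of tool y 1.343
```

```bash
python3 -m pendant '[{"translation":[0,0,0.5],"twist":[0,0,0],"grip":0.1},{"translation":[0,0,0],"twist":[0,0,0],"grip":0.1},{"translation":[0,0,0],"twist":[0,0,0],"grip":0.1},{"translation":[0,0,0],"twist":[0,0,0],"grip":0.1},{"translation":[0,0,0],"twist":[0,0,0],"grip":0.1},{"translation":[0,0,-10],"twist":[0,0,0],"grip":0.1},{"translation":[0,0,-30],"twist":[0,0,0],"grip":0.1},{"translation":[0,0,-40],"twist":[0,0,0],"grip":0.1},{"translation":[0,-40,-30],"twist":[0,0,0],"grip":0.1},{"translation":[0,-49,0],"twist":[0,0,0],"grip":0.1}]' 30
python3 - <<'E'
from h import *
to(.5365,.0365,.17)
for n in("side","top"):
    p,d=robot.read_camera(n);cv2.imwrite(f"pics/{n}4.png",cv2.resize(p[150:320,200:400,::-1],None,fx=3,fy=3))
    P=pts(n,d)
    m=(np.hypot(P[:,:,0]-.608,P[:,:,1]-.208)<.06)
    for lo,hi,s in((.099,.112,"cap"),(.128,.145,"knob")):
        Q=P[m&(P[:,:,2]>lo)&(P[:,:,2]<hi)]
        if len(Q)>5:
            (x,y),r=cv2.minEnclosingCircle(Q[:,:2].astype(np.float32));A=np.c_[Q[:,:2]-[.608,.208],np.ones(len(Q))];c=np.linalg.lstsq(A,Q[:,2],rcond=None)[0]
            print(n,s,len(Q),round(x,4),round(y,4),round(2*r,4),Q[:,2].mean().round(4),"slope",c.round(3))
    Q=P[(np.hypot(P[:,:,0]-.537,P[:,:,1]-.036)<.04)&(P[:,:,2]>.105)&(P[:,:,2]<.12)]; print("post",len(Q),Q.mean(0) if len(Q) else 0)
E
```

```text
t: 13.4
tool_pos: [0.5899, 0.1244, 0.2247]
orientation: [0.346, 3.122, -0.0]
force: [0.6, -1.2, 0.2]
opening: 0.0512
t 13.4 pos [0.5899 0.1244 0.2247] F [ 0.6 -1.2  0.2] open 0.0512 q6 -1.23
tool-shift mm [ 32.9 -97.5  54.7]
tilt twist(tool) [-0.  0.  0.] yaw of tool y 1.35
side cap 408 0.6089 0.2066 0.0848 0.1037 slope [-0.004  0.008  0.104]
side knob 33 0.6095 0.2062 0.0219 0.1353 slope [ 0.051 -0.094  0.135]
post 30 [0.53523582 0.03834038 0.11213139]
top cap 208 0.6094 0.2078 0.0806 0.1033 slope [0.005 0.009 0.103]
post 39 [0.53713367 0.03595581 0.11171972]
```

View pics/side4.png

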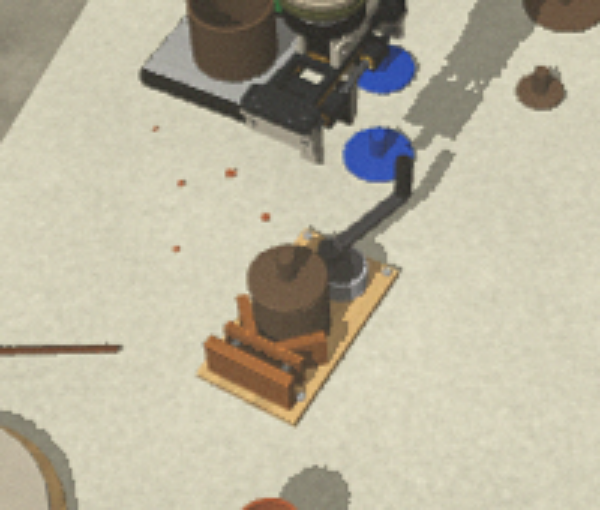

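The lid is seated: cap top at 103.5 mm with no slope, centred at (0.609,0.207). Now to the lever post.

```bash
python3 -m pendant '[{"translation":[11,-33,0],"twist":[0,0,0],"grip":0.1},{"translation":[11,-33,0],"twist":[0,0,0],"grip":0.1},{"translation":[11,-30,0],"twist":[0,0,0],"grip":0.1},{"translation":[0,0,0],"twist":[0,0,0],"grip":0.1},{"translation":[0,0,25],"twist":[0,0,0],"grip":0.1},{"translation":[0,0,25],"twist":[0,0,0],"grip":0.1},{"translation":[0,0,15],"twist":[0,0,0],"grip":0.1},{"translation":[0,0,0],"twist":[0,0,0],"grip":0.1},{"translation":[0,0,0],"twist":[0,0,0],"grip":0.1},{"translation":[0,0,0],"twist":[0,0,0],"grip":0.1}]' 30
python3 - <<'E'
from h import *
to(.5365,.0365,.075)
E
```

```text
t: 14.5
tool_pos: [0.5357, 0.0333, 0.1616]
orientation: [0.358, 3.117, 0.0]
force: [0.6, 0.4, 0.2]
opening: 0.0513
t 14.5 pos [0.5357 0.0333 0.1616] F [0.6 0.4 0.2] open 0.0513 q6 -1.38
tool-shift mm [ 0.2  3.2 86.6]
tilt twist(tool) [0.001 0.004 0.   ] yaw of tool y 1.342
```

```bash
python3 -m pendant '[{"translation":[0,3,20],"twist":[0,0.004,0],"grip":0.1},{"translation":[0,0,22],"twist":[0,0,0],"grip":0.1},{"translation":[0,0,22],"twist":[0,0,0],"grip":0.1},{"translation":[0,0,14],"twist":[0,0,0],"grip":0.1},{"translation":[0,0,6],"twist":[0,0,0],"grip":0.1},{"translation":[0,0,0],"twist":[0,0,0],"grip":0.1},{"translation":[0,0,0],"twist":[0,0,0],"grip":-1},{"translation":[0,0,0],"twist":[0,0,0],"grip":-1},{"translation":[0,0,0],"twist":[0,0,0],"grip":-1},{"translation":[0,0,0],"twist":[0,0,0],"grip":-1}]' 35
python3 - <<'E'
from h import *
to(.5365,.0365,.075)
E
```

```text
t: 15.5
tool_pos: [0.5454, 0.0372, 0.0868]
orientation: [0.355, 3.104, 0.004]
force: [0.1, -0.3, 0.3]
opening: 0.024
t 15.5 pos [0.5454 0.0372 0.0868] F [ 0.1 -0.3  0.3] open 0.024 q6 -1.37
tool-shift mm [ 8.7 -2.7 11.7]
tilt twist(tool) [0.005 0.017 0.   ] yaw of tool y 1.343
```

The approach drifted 9 mm. Reopen, correct, then close.

```bash
python3 -m pendant '[{"translation":[0,0,0],"twist":[0,0,0],"grip":0.1},{"translation":[0,0,0],"twist":[0,0,0],"grip":0.1},{"translation":[0,0,0],"twist":[0,0,0],"grip":0.1},{"translation":[8.5,-1,0],"twist":[0.005,0.015,0],"grip":0.1},{"translation":[0,0,5],"twist":[0,0,0],"grip":0.1},{"translation":[0,0,5],"twist":[0,0,0],"grip":0.1},{"translation":[0,0,0],"twist":[0,0,0],"grip":0.1},{"translation":[0,0,0],"twist":[0,0,0],"grip":0.1},{"translation":[0,0,0],"twist":[0,0,0],"grip":0.1},{"translation":[0,0,0],"twist":[0,0,0],"grip":0.1}]' 35
python3 - <<'E'
from h import *
to(.5365,.0365,.075)
p,d=robot.read_camera("side");P=pts("side",d)
Q=P[(np.hypot(P[:,:,0]-.537,P[:,:,1]-.036)<.02)&(P[:,:,2]>.08)&(P[:,:,2]<.118)]; print("post",len(Q),Q.mean(0))
E
```

```text
t: 16.5
tool_pos: [0.5361, 0.0382, 0.0759]
orientation: [0.357, 3.121, -0.002]
force: [-0.6, 0.2, -0.9]
opening: 0.0514
t 16.5 pos [0.5361 0.0382 0.0759] F [-0.6  0.2 -0.9] open 0.0514 q6 -1.37
tool-shift mm [-0.8 -1.6  0.9]
tilt twist(tool) [-0.001  0.     0.   ] yaw of tool y 1.343
post 14 [0.53202013 0.04350935 0.08867989]
```

```bash
python3 -m pendant '[{"translation":[0,-1,0],"twist":[0,0,0],"grip":-1},{"translation":[0,0,0],"twist":[0,0,0],"grip":-1},{"translation":[0,0,0],"twist":[0,0,0],"grip":-1},{"translation":[0,0,0],"twist":[0,0,0],"grip":-1},{"translation":[7.9,2.5,0],"twist":[0,0,0],"grip":-1},{"translation":[7.6,3.1,0],"twist":[0,0,0],"grip":-1},{"translation":[7.4,3.6,0],"twist":[0,0,0],"grip":-1},{"translation":[7.1,4.2,0],"twist":[0,0,0],"grip":-1},{"translation":[0,0,0],"twist":[0,0,0],"grip":-1},{"translation":[0,0,0],"twist":[0,0,0],"grip":-1}]' 40
cat >> h.py <<'E'
def lever():
    o=np.array([.6082,.2076]); a=np.radians(-13.45); X=np.array([np.cos(a),np.sin(a)]); Y=np.array([-X[1],X[0]])
    s=robot.read_state(); v=s["tool_pos"][:2]-(o-.078*Y); x,y=-v@X*1e3,v@Y*1e3
    print("clamp -x,y mm",round(x,1),round(y,1),"r",round(np.hypot(x,y),1),"theta",round(1.3+np.arctan2(y,x),3))
E
python3 - <<'E'
from h import *
to(.4833,.1573,.075); lever()
E
```

```text
t: 17.55
tool_pos: [0.5096, 0.0551, 0.0766]
orientation: [0.362, 3.114, -0.008]
force: [3.8, -1.3, -2.8]
opening: 0.0193
t 17.55 pos [0.5096 0.0551 0.0766] F [ 3.8 -1.3 -2.8] open 0.0193 q6 -1.33
tool-shift mm [49.  93.5  0.8]
tilt twist(tool) [-0.004  0.007  0.   ] yaw of tool y 1.34
clamp -x,y mm 60.4 -93.2 r 111.1 theta 0.304
```

```bash
python3 -m pendant '[{"translation":[6.3,4.8,0],"twist":[0,0,0],"grip":-1},{"translation":[6.4,5.2,0],"twist":[0,0,0],"grip":-1},{"translation":[6,5.6,0],"twist":[0,0,0],"grip":-1},{"translation":[5.5,6.1,0],"twist":[0,0,0],"grip":-1},{"translation":[5.1,6.5,0],"twist":[0,0,0],"grip":-1},{"translation":[4.6,6.9,0],"twist":[0,0,0],"grip":-1},{"translation":[4,7.2,0],"twist":[0,0,0],"grip":-1},{"translation":[3.5,7.5,0],"twist":[0,0,0],"grip":-1},{"translation":[0,0,0],"twist":[0,0,0],"grip":-1},{"translation":[0,0,0],"twist":[0,0,0],"grip":-1}]' 40
python3 - <<'E'
from h import *
to(.4833,.1573,.075); lever()
E
```

```text
t: 18.55
tool_pos: [0.4736, 0.1065, 0.0764]
orientation: [-0.365, -3.112, 0.032]
force: [2.7, -1.3, -2.6]
opening: 0.0161
t 18.55 pos [0.4736 0.1065 0.0764] F [ 2.7 -1.3 -2.6] open 0.0161 q6 -1.2
tool-shift mm [ 2.3 51.7  0.3]
tilt twist(tool) [-0.021 -0.005  0.   ] yaw of tool y 1.337
clamp -x,y mm 107.4 -51.7 r 119.2 theta 0.851
```

The post slid toward the pad edge (radius 119 mm, opening 16 mm). I'll slide the pads back inward radially with a lighter grip, then regrip.

```bash
python3 -m pendant '[{"translation":[-1,0,0],"twist":[-0.01,0,0],"grip":-1},{"translation":[-3,0,0],"twist":[-0.01,0,0],"grip":-1},{"translation":[-3,0,0],"twist":[0,0,0],"grip":-1},{"translation":[-3,0,0],"twist":[0,0,0],"grip":-1},{"translation":[-1,0,0],"twist":[0,0,0],"grip":-1},{"translation":[0,0,0],"twist":[0,0,0],"grip":-1},{"translation":[0,0,0],"twist":[0,0,0],"grip":-1},{"translation":[0,0,0],"twist":[0,0,0],"grip":-1},{"translation":[0,0,0],"twist":[0,0,0],"grip":-1},{"translation":[0,0,0],"twist":[0,0,0],"grip":-1}]' 12
python3 - <<'E'
from h import *
to(.4833,.1573,.075); lever()
p,d=robot.read_camera("side");cv2.imwrite("pics/side5.png",cv2.resize(p[170:290,270:400,::-1],None,fx=4.5,fy=4.5,interpolation=cv2.INTER_CUBIC))
E
```

```text
t: 19.55
tool_pos: [0.474, 0.0987, 0.0761]
orientation: [-0.363, -3.09, 0.014]
force: [-2.1, -1.9, 2.4]
opening: 0.0147
t 19.55 pos [0.474  0.0987 0.0761] F [-2.1 -1.9  2.4] open 0.0147 q6 -1.23
tool-shift mm [ 4.6 59.2  0.5]
tilt twist(tool) [-0.012 -0.029  0.   ] yaw of tool y 1.337
clamp -x,y mm 105.2 -59.1 r 120.6 theta 0.788
```

View pics/side5.png

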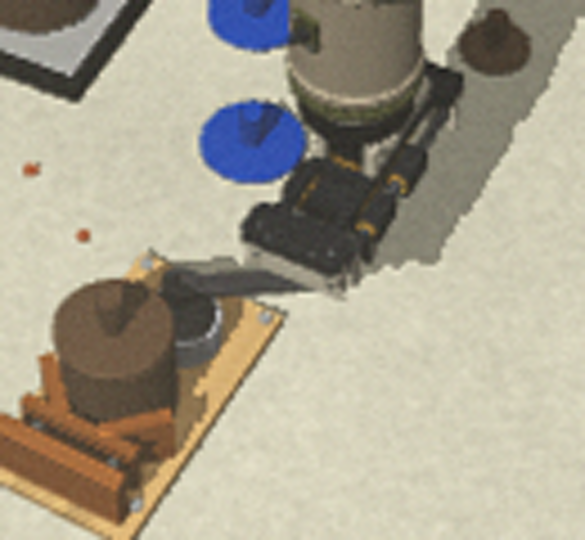

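The lever and lid are fine but the grip is marginal. I'll swing it back to rest, then regrasp with the jaws turned along the swing tangent so I can turn the tool with the lever.

```bash
python3 -m pendant '[{"translation":[-6,-7.5,0],"twist":[0,-0.01,0],"grip":-1},{"translation":[-6.5,-7.5,0],"twist":[0,-0.01,0],"grip":-1},{"translation":[-8,-7,0],"twist":[0,0,0],"grip":-1},{"translation":[-8.5,-7,0],"twist":[0,0,0],"grip":-1},{"translation":[-9.5,-5.5,0],"twist":[0,0,0],"grip":-1},{"translation":[-9.5,-5.5,0],"twist":[0,0,0],"grip":-1},{"translation":[-8,-3,0],"twist":[0,0,0],"grip":-1},{"translation":[-8,-2.5,0],"twist":[0,0,0],"grip":-1},{"translation":[0,0,0],"twist":[0,0,0],"grip":-1},{"translation":[0,0,0],"twist":[0,0,0],"grip":-1}]' 15
python3 - <<'E'
from h import *
to(.5365,.0365,.075); lever()
E
```

```text
t: 20.6
tool_pos: [0.5188, 0.0405, 0.0743]
orientation: [-0.358, -3.086, 0.011]
force: [-5.6, 0.2, 3.7]
opening: 0.0003
t 20.6 pos [0.5188 0.0405 0.0743] F [-5.6  0.2  3.7] open 0.0003 q6 -1.36
tool-shift mm [-18.1   0.1  -1.3]
tilt twist(tool) [-0.011 -0.034 -0.   ] yaw of tool y 1.34
clamp -x,y mm 48.1 -105.3 r 115.8 theta 0.158
```

The post slipped out near rest. Back away, raise, open and turn.

```bash
python3 -m pendant '[{"translation":[10,0,0],"twist":[0,0,0],"grip":-1},{"translation":[5,0,-20],"twist":[0,-0.02,0],"grip":-1},{"translation":[0,0,-40],"twist":[0,0,-0.1],"grip":0.1},{"translation":[0,0,0],"twist":[0,0,-0.15],"grip":0.1},{"translation":[0,0,0],"twist":[0,0,-0.15],"grip":0.1},{"translation":[0,0,0],"twist":[0,0,-0.15],"grip":0.1},{"translation":[0,0,0],"twist":[0,0,-0.15],"grip":0.1},{"translation":[0,0,0],"twist":[0,0,-0.15],"grip":0.1},{"translation":[0,0,0],"twist":[0,0,-0.15],"grip":0.1},{"translation":[0,0,0],"twist":[0,0,0],"grip":0.1}]' 15
python3 - <<'E'
from h import *
to(.5365,.0365,.12)
for n in("side","top"):
    p,d=robot.read_camera(n);P=pts(n,d)
    Q=P[(np.hypot(P[:,:,0]-.535,P[:,:,1]-.037)<.03)&(P[:,:,2]>.106)&(P[:,:,2]<.118)]; print(n,"post",len(Q),Q.mean(0) if len(Q) else 0)
    Q=P[(np.hypot(P[:,:,0]-.608,P[:,:,1]-.208)<.06)&(P[:,:,2]>.099)&(P[:,:,2]<.112)]
    (x,y),r=cv2.minEnclosingCircle(Q[:,:2].astype(np.float32)); print("cap",len(Q),x,y,2*r,Q[:,2].mean())
E
```

```text
t: 21.6
tool_pos: [0.5058, 0.0453, 0.1369]
orientation: [1.186, -2.895, 0.004]
force: [-0.5, 0.7, -0.9]
opening: 0.0512
t 21.6 pos [0.5058 0.0453 0.1369] F [-0.5  0.7 -0.9] open 0.0512 q6 -2.35
tool-shift mm [-15.9 -27.9  16.6]
tilt twist(tool) [ 0.003 -0.013 -0.   ] yaw of tool y 2.349
side post 26 [0.53597275 0.03755886 0.11199633]
cap 405 0.6104804277420044 0.208073228597641 0.08418447524309158 0.10356395820727166
top post 0 0
cap 171 0.6144074201583862 0.2130098044872284 0.07919947803020477 0.10340933288446306
```

```bash
python3 -m pendant '[{"translation":[-8,-14,0],"twist":[0,-0.01,-0.05],"grip":0.1},{"translation":[-8,-14,0],"twist":[0,0,0],"grip":0.1},{"translation":[0,0,0],"twist":[0,0,0],"grip":0.1},{"translation":[0,0,0],"twist":[0,0,0],"grip":0.1},{"translation":[0,0,0],"twist":[0,0,0],"grip":0.1},{"translation":[0,0,0],"twist":[0,0,0],"grip":0.1},{"translation":[0,0,0],"twist":[0,0,0],"grip":0.1},{"translation":[0,0,0],"twist":[0,0,0],"grip":0.1},{"translation":[0,0,0],"twist":[0,0,0],"grip":0.1},{"translation":[0,0,0],"twist":[0,0,0],"grip":0.1}]' 15
python3 - <<'E'
from h import *
to(.5362,.0368,.077)
E
```

```text
t: 22.7
tool_pos: [0.5354, 0.0379, 0.1363]
orientation: [1.229, -2.886, -0.004]
force: [0.3, 0.3, 0.6]
opening: 0.0516
t 22.7 pos [0.5354 0.0379 0.1363] F [0.3 0.3 0.6] open 0.0516 q6 -2.4
tool-shift mm [ 0.1 -1.6 59.3]
tilt twist(tool) [ 0.004 -0.003 -0.   ] yaw of tool y 2.376
```

```bash
python3 -m pendant '[{"translation":[0,-1,12],"twist":[0,0,0],"grip":0.1},{"translation":[0,0,14],"twist":[0,0,0],"grip":0.1},{"translation":[0,0,14],"twist":[0,0,0],"grip":0.1},{"translation":[0,0,12],"twist":[0,0,0],"grip":0.1},{"translation":[0,0,6],"twist":[0,0,0],"grip":0.1},{"translation":[0,0,0],"twist":[0,0,0],"grip":0.1},{"translation":[0,0,0],"twist":[0,0,0],"grip":0.1},{"translation":[0,0,0],"twist":[0,0,0],"grip":0.1},{"translation":[0,0,0],"twist":[0,0,0],"grip":0.1},{"translation":[0,0,0],"twist":[0,0,0],"grip":0.1}]' 15
python3 - <<'E'
from h import *
to(.5362,.0368,.075);lever()
E
```

```text
t: 23.7
tool_pos: [0.5351, 0.0372, 0.072]
orientation: [1.228, -2.885, -0.005]
force: [0.3, -0.1, 0.5]
opening: 0.0512
t 23.7 pos [0.5351 0.0372 0.072 ] F [ 0.3 -0.1  0.5] open 0.0512 q6 -2.4
tool-shift mm [-0.5 -1.  -3. ]
tilt twist(tool) [ 0.005 -0.005 -0.   ] yaw of tool y 2.376
clamp -x,y mm 31.5 -104.8 r 109.4 theta 0.021
```

```bash
python3 -m pendant '[{"translation":[0,0,-3],"twist":[0,0,0],"grip":-1},{"translation":[0,0,0],"twist":[0,0,0],"grip":-1},{"translation":[0,0,0],"twist":[0,0,0],"grip":-1},{"translation":[0,0,0],"twist":[0,0,0],"grip":-1},{"translation":[1.8,8,0],"twist":[0,0,0.06],"grip":-1},{"translation":[1.7,8,0],"twist":[0,0,0.06],"grip":-1},{"translation":[1.6,8,0],"twist":[0,0,0.06],"grip":-1},{"translation":[1.4,8,0],"twist":[0,0,0.06],"grip":-1},{"translation":[0,0,0],"twist":[0,0,0],"grip":-1},{"translation":[0,0,0],"twist":[0,0,0],"grip":-1}]' 50
python3 - <<'E'
from h import *
to(.4833,.1573,.075); lever()
E
```

```text
t: 24.7
tool_pos: [0.5126, 0.055, 0.077]
orientation: [-0.86, 3.021, -0.005]
force: [3.5, -2.3, -2.2]
opening: 0.019
t 24.7 pos [0.5126 0.055  0.077 ] F [ 3.5 -2.3 -2.2] open 0.019 q6 -2.11
tool-shift mm [-29.  102.4   1.6]
tilt twist(tool) [-0.003  0.    -0.   ] yaw of tool y 2.125
clamp -x,y mm 57.5 -92.7 r 109.0 theta 0.284
```

```bash
python3 -m pendant '[{"translation":[1.5,8,0],"twist":[0,0,0.06],"grip":-1},{"translation":[1.4,8,0],"twist":[0,0,0.06],"grip":-1},{"translation":[1.3,8,0],"twist":[0,0,0.06],"grip":-1},{"translation":[1.1,8.1,0],"twist":[0,0,0.06],"grip":-1},{"translation":[1,8.1,0],"twist":[0,0,0.06],"grip":-1},{"translation":[0.9,8.1,0],"twist":[0,0,0.06],"grip":-1},{"translation":[0,0,0],"twist":[0,0,0],"grip":-1},{"translation":[0,0,0],"twist":[0,0,0],"grip":-1},{"translation":[0,0,0],"twist":[0,0,0],"grip":-1},{"translation":[0,0,0],"twist":[0,0,0],"grip":-1}]' 50
python3 - <<'E'
from h import *
to(.4833,.1573,.075); lever()
E
```

```text
t: 25.7
tool_pos: [0.4887, 0.0897, 0.0769]
orientation: [0.299, -3.127, 0.016]
force: [0.5, -3.9, -0.5]
opening: 0.0195
t 25.7 pos [0.4887 0.0897 0.0769] F [ 0.5 -3.9 -0.5] open 0.0195 q6 -1.67
tool-shift mm [-7.5 67.5  1.2]
tilt twist(tool) [-0.01  -0.001 -0.   ] yaw of tool y 1.761
clamp -x,y mm 88.8 -64.5 r 109.7 theta 0.672
```

```bash
python3 -m pendant '[{"translation":[1.4,8.3,0],"twist":[-0.004,0,0.05],"grip":-1},{"translation":[1.3,8.3,0],"twist":[0,0,0.05],"grip":-1},{"translation":[1.1,8.3,0],"twist":[0,0,0.05],"grip":-1},{"translation":[0.9,8.4,0],"twist":[0,0,0.05],"grip":-1},{"translation":[0.8,8.4,0],"twist":[0,0,0.05],"grip":-1},{"translation":[0.5,5,0],"twist":[0,0,0.04],"grip":-1},{"translation":[0,0,0],"twist":[0,0,0],"grip":-1},{"translation":[0,0,0],"twist":[0,0,0],"grip":-1},{"translation":[0,0,0],"twist":[0,0,0],"grip":-1},{"translation":[0,0,0],"twist":[0,0,0],"grip":-1}]' 50
python3 - <<'E'
from h import *
to(.4833,.1573,.075); lever()
E
```

```text
t: 26.7
tool_pos: [0.4787, 0.1306, 0.0768]
orientation: [-0.164, -3.134, 0.021]
force: [-0.0, -2.6, 0.0]
opening: 0.0192
t 26.7 pos [0.4787 0.1306 0.0768] F [-0.  -2.6  0. ] open 0.0192 q6 -1.29
tool-shift mm [-1.8 27.   1.4]
tilt twist(tool) [-0.014 -0.003 -0.   ] yaw of tool y 1.466
clamp -x,y mm 108.1 -27.0 r 111.4 theta 1.055
```

```bash
python3 -m pendant '[{"translation":[0,7,0],"twist":[-0.006,0,0.045],"grip":-1},{"translation":[-0.2,7,0],"twist":[-0.006,0,0.045],"grip":-1},{"translation":[0,6,0],"twist":[0,0,0.03],"grip":-1},{"translation":[0,3,0],"twist":[0,0,0],"grip":-1},{"translation":[0,0,0],"twist":[0,0,0],"grip":-1},{"translation":[0,0,0],"twist":[0,0,0],"grip":-1},{"translation":[0,0,0],"twist":[0,0,0],"grip":-1},{"translation":[0,0,0],"twist":[0,0,0],"grip":-1},{"translation":[0,0,0],"twist":[0,0,0],"grip":-1},{"translation":[0,0,0],"twist":[0,0,0],"grip":-1}]' 50
python3 - <<'E'
from h import *
to(.4833,.1573,.075); lever()
for n in("side","top"):
    p,d=robot.read_camera(n);cv2.imwrite(f"pics/{n}6.png",cv2.resize(p[150:300,250:400,::-1] if n=="side" else p[170:290,180:340,::-1],None,fx=4,fy=4,interpolation=cv2.INTER_CUBIC))
E
```

```text
t: 27.7
tool_pos: [0.4792, 0.1504, 0.0768]
orientation: [-0.355, -3.112, 0.011]
force: [-0.9, -2.7, 1.0]
opening: 0.0193
t 27.7 pos [0.4792 0.1504 0.0768] F [-0.9 -2.7  1. ] open 0.0193 q6 -1.14
tool-shift mm [-2.4  7.7  1.7]
tilt twist(tool) [-0.008 -0.009 -0.   ] yaw of tool y 1.343
clamp -x,y mm 112.1 -7.6 r 112.4 theta 1.232
```

View pics/side6.png

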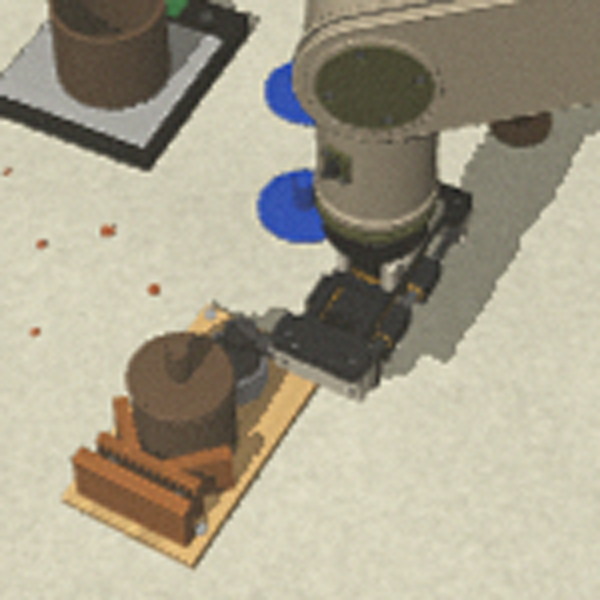

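```bash
python3 -m pendant '[{"translation":[-1.5,4,0],"twist":[-0.004,-0.004,0],"grip":-1},{"translation":[0,3,0],"twist":[0,0,0],"grip":-1},{"translation":[0,0,0],"twist":[0,0,0],"grip":-1},{"translation":[0,0,0],"twist":[0,0,0],"grip":-1},{"translation":[0,0,0],"twist":[0,0,0],"grip":-1},{"translation":[0,0,0],"twist":[0,0,0],"grip":-1},{"translation":[0,0,0],"twist":[0,0,0],"grip":-1},{"translation":[0,0,0],"twist":[0,0,0],"grip":-1},{"translation":[0,0,0],"twist":[0,0,0],"grip":-1},{"translation":[0,0,0],"twist":[0,0,0],"grip":-1}]' 50
cat > bar.py <<'E'
from h import *
to(.4833,.1573,.075); lever()
o=np.array([.6082,.2076]); a=np.radians(-13.45); X=np.array([np.cos(a),np.sin(a)]); Y=np.array([-X[1],X[0]])
for n in("side","top","wrist"):
    inf=K(n); p,d=robot.read_camera(n); P=pts(n,d,inf)
    cv2.imwrite(f"pics/{n}7.png",p[:,:,::-1]); np.save(f"{n}7.npy",P)
    c=np.stack([(P[:,:,:2]-o)@X,(P[:,:,:2]-o)@Y],-1)*1e3
    M=(c[...,0]>-100)&(c[...,0]<-12)&(abs(c[...,1]+78)<25)&(abs(P[...,2]-.060)<.004)&(p.max(2)<110)
    q=c[M]
    if len(q)>15:
        # midline per 10mm slice
        sl=[(x,len(s),np.round((s.min()+s.max())/2,1),np.round(np.ptp(s),1)) for x in range(-90,-10,10) for s in [q[abs(q[:,0]-x)<5][:,1]] if len(s)>4]
        print(n,len(q),sl)
    m=(np.hypot(c[...,0],c[...,1])<55)&(abs(P[...,2]-.104)<.005); Q=P[m]
    if len(Q)>50: (x,y),r=cv2.minEnclosingCircle(Q[:,:2].astype(np.float32)); print(n,"cap",((np.array([x,y])-o)@X*1e3).round(1),((np.array([x,y])-o)@Y*1e3).round(1),(2e3*r),Q[:,2].mean().round(4))
    m=(abs(c[...,0])<46)&(c[...,1]>20)&(c[...,1]<110)&(abs(P[...,2]-.012)<.004)&(p[...,0]>p[...,2]*1.4); 
E
python3 bar.py
```

```text
t: 28.8
tool_pos: [0.4797, 0.1564, 0.0768]
orientation: [-0.356, -3.11, 0.008]
force: [-2.6, -3.2, 1.8]
opening: 0.0195
t 28.8 pos [0.4797 0.1564 0.0768] F [-2.6 -3.2  1.8] open 0.0195 q6 -1.13
tool-shift mm [-3.3  1.7  1.8]
tilt twist(tool) [-0.006 -0.01  -0.   ] yaw of tool y 1.343
clamp -x,y mm 113.1 -1.6 r 113.1 theta 1.285
side cap 1.6 6.3 86.18509769439697 0.1035
top 92 [(-60, 19, np.float64(-79.8), np.float64(16.7)), (-50, 18, np.float64(-79.6), np.float64(15.3)), (-40, 17, np.float64(-78.7), np.float64(14.4)), (-30, 19, np.float64(-78.0), np.float64(16.2)), (-20, 14, np.float64(-78.1), np.float64(15.8))]
top cap 3.4 6.6 81.75840973854065 0.1035
wrist 511 [(-60, 95, np.float64(-79.2), np.float64(14.7)), (-30, 152, np.float64(-78.2), np.float64(15.4)), (-20, 198, np.float64(-78.1), np.float64(15.6))]
wrist cap -30.2 28.5 17.15247705578804 0.1016
```

```bash
ls pics
```

```text
s2.png
side0.png
side3.png
side4.png
side5.png
side6.png
side7.png
sidec.png
top0.png
top3.png
top4.png
top6.png
top7.png
topc.png
w1.png
wrist0.png
wrist7.png
```

```bash
python3 -m pendant '[{"translation":[-1.5,1.5,0],"twist":[0,-0.004,0],"grip":-1},{"translation":[0,1,0],"twist":[0,0,0],"grip":-1},{"translation":[0,0,0],"twist":[0,0,0],"grip":-1},{"translation":[0,0,0],"twist":[0,0,0],"grip":-1},{"translation":[0,0,0],"twist":[0,0,0],"grip":-1},{"translation":[0,0,0],"twist":[0,0,0],"grip":-1},{"translation":[0,0,0],"twist":[0,0,0],"grip":-1},{"translation":[0,0,0],"twist":[0,0,0],"grip":-1},{"translation":[0,0,0],"twist":[0,0,0],"grip":-1},{"translation":[0,0,0],"twist":[0,0,0],"grip":-1}]' 50
python3 bar.py; python3 - <<'E'
from h import *
# bar axis vs board edges straight from wrist depth picture
P=np.load("wrist7.npy"); im=cv2.imread("pics/wrist7.png"); hsv=cv2.cvtColor(im,cv2.COLOR_BGR2HSV)
m=(abs(P[...,2]-.012)<.004)&(hsv[...,1]>75)&(hsv[...,2]>60)&(P[...,0]>.45)&(P[...,1]>.05)&(P[...,1]<.33)&(P[...,0]<.72)
Q=P[m]; print(m.sum(),cv2.minAreaRect(Q[:,:2].astype(np.float32)))
E
```

```text
t: 29.95
tool_pos: [0.48, 0.1584, 0.0768]
orientation: [-0.357, -3.11, 0.01]
force: [-2.7, -3.7, 3.2]
opening: 0.0189
t 29.95 pos [0.48   0.1584 0.0768] F [-2.7 -3.7  3.2] open 0.0189 q6 -1.12
tool-shift mm [-3.4 -0.3  1.8]
tilt twist(tool) [-0.007 -0.01   0.   ] yaw of tool y 1.342
clamp -x,y mm 113.2 0.4 r 113.2 theta 1.303
side 16 [(-20, 11, np.float64(-79.1), np.float64(15.5))]
side cap 0.3 6.3 85.58215200901031 0.1035
top 87 [(-60, 15, np.float64(-78.2), np.float64(14.9)), (-50, 17, np.float64(-77.5), np.float64(14.3)), (-40, 15, np.float64(-78.0), np.float64(15.2)), (-30, 19, np.float64(-77.9), np.float64(16.0)), (-20, 13, np.float64(-77.7), np.float64(13.7))]
top cap 3.3 6.5 82.11421966552734 0.1034
wrist 497 [(-60, 89, np.float64(-78.1), np.float64(14.7)), (-30, 149, np.float64(-77.9), np.float64(15.4)), (-20, 189, np.float64(-77.4), np.float64(14.8))]
wrist cap -29.5 30.0 14.316163957118988 0.1011
1825 ((0.5737554430961609, 0.19706444442272186), (0.0812714695930481, 0.22714605927467346), 12.059673309326172)
```

View pics/wrist7.png

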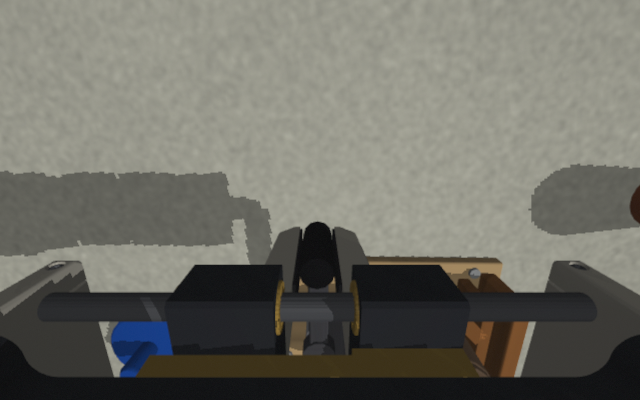

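The wrist view shows the post gripped centrally at (318,250), with the board's near edge at (370–500,260) level. One last check of the board edge direction, then hand in.

```bash
python3 - <<'E'
from h import *
P=np.load("wrist7.npy"); E=[]
for u in range(375,495):
    col=P[235:275,u,2]; k=np.where(col>.006)[0]
    if len(k): E.append(P[235+k[0],u,:2])
E=np.array(E); v=cv2.fitLine(E.astype(np.float32),cv2.DIST_HUBER,0,.01,.01).ravel(); print(len(E),"edge angle deg",np.degrees(np.arctan2(v[1],v[0]))%180)
s=robot.read_state(); print(s["t"],s["force"].round(1),s["opening"])
E
```

```text
120 edge angle deg 76.19356
30.1 [-2.7 -2.6  2.6] 0.019143482440190766
```

```bash
python3 -c "
from plant import robot
robot.close_job(); s=robot.read_state(); print(s['t'],s['tool_pos'],s['opening'])"
```

```text
the job is handed in; nothing more can be done
the job is handed in; nothing more can be done
```

The job is handed in, at about 30 s on the robot's clock. The 82 mm brown lid is on the jar, and the gripper is still holding the lever at the cam's highest point.

- **Lid:** I picked the middle brown lid by its measured cap width (82 mm, against 58 and about 110 mm for the other brown lids). It is seated: its cap top measured 103.5 mm above the bench (103 nominal), flat when set down. It was still at that height after clamping, with the jar pushed about 6.4 mm toward the V-stop.
- **Lever:** The last readings put it at 1.303 rad from the gripper position and about 1.29 from the bar's line in the wrist and top pictures; the target is 1.3. A separate fit of the board edge shifts that by only about 0.006 rad. The post was firmly gripped, at an opening of 19 mm and a 50 N setting.

**What went wrong or disagreed:**
- On the first swing the post slid to the edge of the pads. While I swung it back, it slipped out of the grip near rest, at about 0.16 rad, and the shut fingers pressed lightly against it (about 6 N). I regripped with the jaws turned along the swing, and that went cleanly. The lid stayed flat and in place.
- The gripper sat about 3 mm further out from the pivot than the nominal 110 mm.
- I did not measure the other lids, the wide jar or the cup again at the end.

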